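# Put together a clutch repair kit

### The arm

A 6-joint arm with a two-finger parallel gripper is mounted at the origin on the work surface. World frame = base frame: x ahead of the robot, y to its left, z up, the work surface at z = 0. Lengths are in mm, angles in rad, forces in N, time in s.
With the tool pointing down it reaches from about 275 to 750 mm from the base axis. Payload 10.2 kg.
Tool frame: the origin (TCP) lies between the finger pads; the fingertips stand 17 mm ahead of it and the grasp point (between the pads) lies 2 mm behind it (tips_ahead is the distance from the TCP to the fingertips, in mm); z points along the fingers, y is the line along which they close (so a half turn about z gives the same grasp; the last joint's range is limited). The gripper opens to 85 mm and grips with 20 to 120 N. Pads are 22 mm wide; open, the fingers measure 114 mm over their backs; the gripper's body (76 mm by 85 mm) begins 54 mm behind the grasp point. The pads swing forward as they close: fully open they stand 13 mm farther back than shut.
Start: joints at [-1.384, 0.313, 1.498, -0, 1.331, -0.223], TCP at [209.162, -481.542, 248.294] pointing down, gripper open.
Joint ranges: [-2.94, 2.94], [-0.97, 2.17], [0.19, 2.56], [-1.23, 4.37], [0.02, 3.11], [-2.88, 2.88]. Speed limits (rad/s): [2.39, 2.39, 3.01, 3.14, 3.14, 3.14].

### API

Orientations are given as a unit quaternion [w, x, y, z].
In Python, from rig import sense, capture, finish_job, boxes_of, tips_ahead gives the robot as it stands.
- The arm moves only by the tool drive_tool, never from a script. Its argument "commands" is text: rows parted by semicolons, each of 7 numbers parted by spaces: the shift along the world's x, y, z in units of 0.1 m (1.0 is 0.1 m), then the turn, a rotation vector about the world's x, y, z in units of pi/4 rad (1.0 is pi/4 rad), then the opening in per cent of the stroke, from 0 (shut) to 100 (fully open). A call has 1 to 20 rows; each row shifts and turns the commanded pose from where the row before left it; what a row does not reach is not made up. A row lasts 1/12 s, in which the tool goes at most 41.7 mm and 7.16 degrees, less where a joint would pass 70% of its speed; a pose out of reach is approached as far as the arm can. A call with a number of a shift or a turn outside -1 to 1 is refused whole. A call with a gripper value outside its range is refused whole. The fingers move at their own pace and stop on an object; "force" is the grip in N (left out, the last holds). Time passes only in rows, so rows that do not move let the fingers close. It gives the time, the measured TCP pose, the force, the opening and the grip force at its end, in the units of the state.
- sense(): the state, without advancing time (a new reading comes with each control period).
- capture(name): name is "scene" or "top" or "wrist"; returns a dict with "pixels" (420x560x3 uint8, blue, green, red), "fov_y" (degrees; the focal length in pixels is half the picture's height over the tangent of half this angle, whatever the lens; pixels are square), "cx", "cy" (the principal point, pixels), "position" and "attitude" of the camera in the world; the wrist camera has in their place "tool_from_camera" (4x4, takes a point from camera to tool coordinates, whose origin is the TCP and whose axes are the flange's). Camera axes: x right, y down, z forward; pixel columns grow to the right and rows downward; lengths in mm; the calibration is good to about 2 mm. A picture is of the moment at which its call begins: read the wrist's pose just before it. There is no depth.
- finish_job(): hands the job in; it is judged then, once.
Trained networks look in a picture, given as the dict that the camera call returned (one of the last four; its "shot" number tells which), for a name from the list of things; names that differ only in an ending like _2 or _b are one class to them, and where a whole thing is asked for, a point or a joint stands for the part that bears it (a point fixed in the world has none). Each returns a list of dicts, best first, with "confidence" (0 to 1); they miss things now and then, are a little off and sometimes report something else, mostly with a low value. They report only what shows in the picture. A call takes as long as a camera call. They do not tell look-alikes from the thing itself.
- boxes_of(picture, name): "position" ([column, row] in pixels, amid what is visible of it).
The state is a dict: "time_s": time; "joints": joint angles; "dq": joint speeds; "tau": joint torques, N m; "eef_pos": TCP position; "ee_rot": TCP orientation; "force": force on the tool from outside, world axes, zero at the start; "wrist_torque": the same for the moment, N m; "grip_width": opening from 0.0 (shut) to 1.0 (fully open); "grip_force": force on a finger pad.
Only numpy, scipy, OpenCV 4.12 (cv2) and the standard library are available. Lean on these libraries where they do the work, as an engineer would, in place of code of your own. Each camera call takes 0.05 s, during which the arm holds its last target. There are 200 camera calls.

### The job

Make up the clutch repair kit in the grey tray on the bench: stand the brass bush in the yellow pocket, the new bearing with the blue seal in the blue pocket, the bright new gear in the red pocket and the black hex nut in the green pocket, each upright (the same way up as it stands now) and flat on its pocket's floor. Leave the grey steel bush and the rusty gear with the broken teeth standing where they are.

Things in the scene. Friction and masses are not known exactly. Their poses are not given: they have to be found in the camera images.
- brass_bush: new flanged bush of shiny yellow brass, standing upright flange down; flange 46 mm diameter by 6 mm high, above it a barrel 36 mm diameter up to the full height of 44 mm, with a dark 23 mm hole in the top; 0.16 kg. Origin: centre of the underside; z up along its axis; round, so its yaw means nothing.
- bearing: new bearing: bright steel cylinder with a blue seal ring in its top face, 48 mm diameter, 36 mm high, hole 20 mm; 0.25 kg. Origin: centre of the underside; z up along its axis; yaw means nothing.
- gear: new pinion gear of bright bare steel with all its 16 teeth, standing teeth down; toothed wheel 50 mm diameter by 14 mm high, above it a round hub 28 mm diameter up to the full height of 50 mm, by which to take it; 0.2 kg. Origin: centre of the underside; z up along its axis.
- hex_nut: tall black hexagonal coupling nut standing on end, 38 mm across flats, 44 mm across corners, 44 mm high, threaded hole in the top; 0.22 kg. Origin: centre of the underside; z up along its axis; the x axis is square to one pair of flats (the other pairs lie at 60 and 120 degrees).
- steel_bush: look-alike, not part of the kit: bush of exactly the shape and size of the brass one (flange 46 mm, barrel 36 mm, height 44 mm) but of grey steel. Origin: centre of the underside; z up.
- rusty_gear: look-alike, not part of the kit: old gear of the shape and size of the new one (wheel 50 mm diameter by 14 mm, hub 28 mm, height 50 mm) but rust-brown, with four teeth broken off. Origin: centre of the underside; z up.
- yellow_pocket: yellow round plastic pocket, a shallow dish 82 mm outer and 72 mm inner diameter, fixed; its flat floor is 6 mm and its rim 10 mm above the origin, so the rim stands 4 mm above the floor. The four pockets lie 100 mm apart in a two by two square in the grey kit tray (216 mm square, fixed, its edge 14 mm above the bench). Origin: centre of the underside, 6 mm above the bench; z up.
- blue_pocket: blue round plastic pocket, a shallow dish 82 mm outer and 72 mm inner diameter, fixed; its flat floor is 6 mm and its rim 10 mm above the origin, so the rim stands 4 mm above the floor. The four pockets lie 100 mm apart in a two by two square in the grey kit tray (216 mm square, fixed, its edge 14 mm above the bench). Origin: centre of the underside, 6 mm above the bench; z up.
- red_pocket: red round plastic pocket, a shallow dish 82 mm outer and 72 mm inner diameter, fixed; its flat floor is 6 mm and its rim 10 mm above the origin, so the rim stands 4 mm above the floor. The four pockets lie 100 mm apart in a two by two square in the grey kit tray (216 mm square, fixed, its edge 14 mm above the bench). Origin: centre of the underside, 6 mm above the bench; z up.
- green_pocket: green round plastic pocket, a shallow dish 82 mm outer and 72 mm inner diameter, fixed; its flat floor is 6 mm and its rim 10 mm above the origin, so the rim stands 4 mm above the floor. The four pockets lie 100 mm apart in a two by two square in the grey kit tray (216 mm square, fixed, its edge 14 mm above the bench). Origin: centre of the underside, 6 mm above the bench; z up.
Mind the look-alikes: they are no part of the job. What is shaped like the gear but pink or turquoise is not meant.

How it is judged (in metres and radians):
At the end, for the whole second after the job is handed in: Bush in yellow, bearing in blue, new gear in red, nut in green pocket: each upright (0.1 rad), origin within 15 mm of the pocket centre and 3.5 to 8.5 mm above its origin, released, at rest; steel bush and rusty gear upright, at rest, within 20 mm of their starts (horizontal distance between brass_bush and yellow_pocket below 0.015 m and z of brass_bush in the frame of yellow_pocket between 0.0035 and 0.0085 m and angle between each of brass_bush, bearing, gear, hex_nut, steel_bush, rusty_gear's own z axis and vertical below 0.1 rad and linear speed of each of brass_bush, bearing, gear, hex_nut, steel_bush, rusty_gear below 0.02 m/s and angular speed of each of brass_bush, bearing, gear, hex_nut below 0.2 rad/s and horizontal distance between bearing and blue_pocket below 0.015 m and z of bearing in the frame of blue_pocket between 0.0035 and 0.0085 m and horizontal distance between gear and red_pocket below 0.015 m and z of gear in the frame of red_pocket between 0.0035 and 0.0085 m and horizontal distance between hex_nut and green_pocket below 0.015 m and z of hex_nut in the frame of green_pocket between 0.0035 and 0.0085 m and distance of each of steel_bush, rusty_gear from where it was at the start of the episode below 0.02 m); the robot touches nothing.
It fails at once if the steel bush is moved from its place (by 20 mm or more) or tipped over (distance of steel_bush from where it was at the start of the episode above 0.02 m or angle between steel_bush's own z axis and vertical above 0.5 rad).
It fails at once if the rusty gear is moved from its place (by 20 mm or more) or tipped over (distance of rusty_gear from where it was at the start of the episode above 0.02 m or angle between rusty_gear's own z axis and vertical above 0.5 rad).
It also fails if it takes over 96 s, if anything falls off the work surface, if the arm or the gripper's body presses on something with over 40 N, if the wrist force passes 120 N, or if a joint passes its speed limit or range.

## Working session

There is one attempt and no reset: what is moved stays moved. The work goes in short steps, Python scripts to look and compute and a tool call to move; the robot and the scene stay as the last step left them, time stands still between calls to the robot, and variables do not carry over. Pictures are saved under pics/ and viewed, at most 14 in all, crops included, and the job is handed in when it is done.

Besides the shell and the picture viewer there is one more tool, called after ">>>" by a JSON object that holds its "method" and its "body". drive_tool: Moves the arm, as the interface text tells. Shifts and turns lie within -1 to 1; 1 stands for 0.1 m of shift or pi/4 rad of turn. Its arguments: {"type":"object","properties":{"commands":{"type":"string"},"force":{"type":"number"}},"required":["commands"]}

```bash
mkdir -p pics; ls; cat > h.py <<'E'
import numpy as np, cv2
from scipy.spatial.transform import Rotation as R
from rig import *
def rot(a):
    a=np.array(a,float)
    return a if a.shape==(3,3) else R.from_quat(np.roll(a,-1)).as_matrix()
def ray(p,uv,s=None):
    f=p["pixels"].shape[0]/2/np.tan(np.radians(p["fov_y"])/2)
    d=np.array([(uv[0]-p["cx"])/f,(uv[1]-p["cy"])/f,1])
    if "tool_from_camera" in p:
        T=np.array(p["tool_from_camera"]);Rw=rot(s["ee_rot"])
        return np.array(s["eef_pos"])+Rw@T[:3,3],Rw@T[:3,:3]@d
    return np.array(p["position"]),rot(p["attitude"])@d
def at(p,uv,z,s=None):
    o,d=ray(p,uv,s);return o+d*(z-o[2])/d[2]
E
python3 - <<'E'
from h import *
s=sense();print(s)
H=dict(brass_bush=22,bearing=18,gear=25,hex_nut=22,steel_bush=22,rusty_gear=25,yellow_pocket=12,blue_pocket=12,red_pocket=12,green_pocket=12)
for c in ["top","scene"]:
    p=capture(c);cv2.imwrite(f"pics/{c}0.png",p["pixels"]);print(c,{k:v for k,v in p.items() if k!="pixels"})
    for n,z in H.items():
        for b in boxes_of(p,n)[:4]: print(n,np.round(b["position"]),round(b["confidence"],2),at(p,b["position"],z).round(0)[:2])
E
```

```text
pics
{'time_s': 0.0, 'joints': array([-1.38445074e+00,  3.13459123e-01,  1.49844484e+00, -5.75051451e-06,
        1.33099827e+00, -2.23420792e-01]), 'dq': array([-0.00222678, -0.00050022,  0.00018851, -0.0011565 ,  0.00130661,
       -0.00040687]), 'tau': array([-1.25930968e-03, -4.12275445e+01, -2.59738111e+01, -3.14544914e-04,
        4.20086624e-03, -4.14848913e-06]), 'eef_pos': array([ 209.08980196, -481.30740638,  247.72747409]), 'ee_rot': array([-6.54729440e-04,  9.79084408e-01,  2.03453420e-01,  9.34548809e-06]), 'force': array([ 0.65995759, -0.30834088, -0.4900764 ]), 'wrist_torque': array([ 0.05144435, -0.01613216, -0.00168657]), 'grip_force': 0.0, 'grip_width': 0.9990160859343872}
top {'fov_y': 49.4183160533112, 'cx': 282.5624019724598, 'cy': 203.09591652388636, 'position': array([ 431.23681765,    3.00755774, 1032.75683315]), 'attitude': array([ 0.04151069, -0.70132748,  0.71001075, -0.0479725 ]), 'shot': 1}
brass_bush [418. 184.] 0.58 [ 599. -312.]
bearing [364. 256.] 0.75 [ 440. -187.]
gear [324. 224.] 0.77 [513. -98.]
gear [325. 156.] 0.7 [ 665. -104.]
gear [298. 192.] 
[... 674 characters left out ...]
 [199. 176.] 0.75 [ 595. -298.]
brass_bush [387. 267.] 0.35 [511. 230.]
bearing [270. 173.] 0.68 [ 450. -176.]
gear [221. 231.] 0.9 [686. -92.]
gear [266. 227.] 0.83 [608. -30.]
gear [273. 200.] 0.73 [528. -87.]
hex_nut [241. 191.] 0.9 [ 559. -171.]
hex_nut [265. 226.] 0.71 [605. -37.]
steel_bush [243. 159.] 0.57 [ 460. -276.]
rusty_gear [311. 192.] 0.58 [440. -39.]
rusty_gear [262. 229.] 0.33 [618. -34.]
yellow_pocket [353. 246.] 0.59 [503. 138.]
yellow_pocket [360. 298.] 0.39 [606. 231.]
blue_pocket [362. 296.] 0.77 [600. 231.]
blue_pocket [321. 265.] 0.75 [596. 125.]
blue_pocket [270. 171.] 0.44 [ 437. -193.]
red_pocket [322. 268.] 0.85 [601. 130.]
green_pocket [389. 270.] 0.9 [508. 233.]
```

View pics/top0.png

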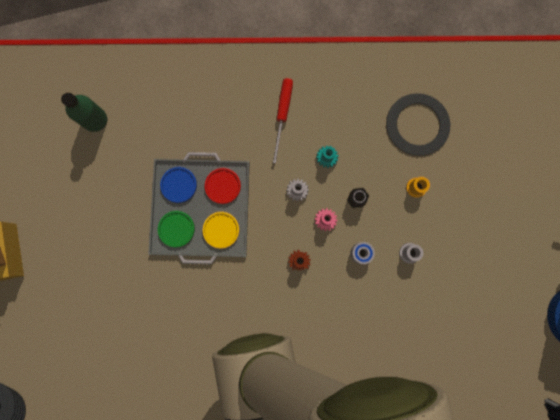

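View pics/scene0.png

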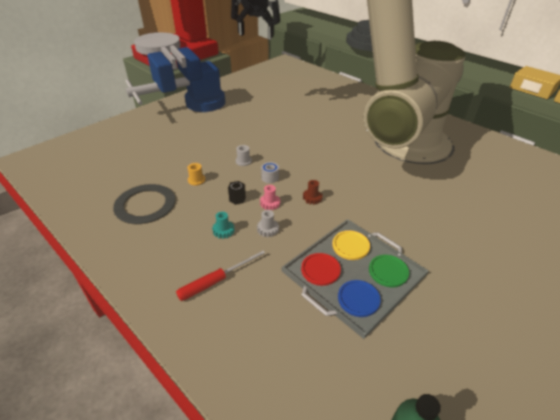

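The top view shows the new gear at about (297,190), rusty gear (299,260), nut (358,198), bearing (363,253), steel bush (411,254), brass bush (418,187) and the tray on the left. The scene view agrees. Next I'll move over the parts and look with the wrist camera.

>>> {"method": "drive_tool", "body": {"commands": "0.25 0.25 0.1 0 0 0 100;0.25 0.25 0.1 0 0 0 100;0.25 0.25 0.1 0 0 0 100;0.25 0.25 0.1 0 0 0 100;0.25 0.25 0.1 0 0 0 100;0.25 0.25 0.1 0 0 0 100;0.25 0.25 0.1 0 0 0 100;0.25 0.25 0.1 0 0 0 100;0.25 0.25 0.1 0 0 0 100;0.25 0.25 0.1 0 0 0 100;0.25 0.25 0 0 0 0 100;0 0 0 0 0 0 100;0 0 0 0 0 0 100"}}

```text
time_s: 2.18
eef_pos: [484.9, -205.4, 348.1]
ee_rot: [-0.0, 0.979, 0.205, -0.0]
force: [-0.8, -0.3, 0.1]
grip_width: 0.998
grip_force: 0.0
```

```bash
python3 - <<'E'
from h import *
print([tips_ahead(x) for x in (0,.4,1)] if callable(tips_ahead) else tips_ahead)
s=sense();p=capture("wrist");cv2.imwrite("pics/w0.png",p["pixels"]);print(s["eef_pos"],s["ee_rot"],p["tool_from_camera"],p["fov_y"])
np.savez("w0.npz",s=s,p=p)
H=dict(brass_bush=22,bearing=18,gear=25,hex_nut=22,steel_bush=22,rusty_gear=25)
for n,z in H.items():
    for b in boxes_of(p,n)[:4]: print(n,np.round(b["position"]),round(b["confidence"],2),at(p,b["position"],z,s).round(0)[:2])
# tray pockets from colour in top view
for c in ("top","scene"):
    p=capture(c);hsv=cv2.cvtColor(p["pixels"],cv2.COLOR_BGR2HSV)
    m=((hsv[...,1]>150)&(hsv[...,2]>70)).astype(np.uint8)
    n,l,st,ce=cv2.connectedComponentsWithStats(m)
    for i in range(1,n):
        if 500<st[i,4]<2500: print(c,ce[i].round(1),st[i,4],at(p,ce[i],14).round(1)[:2],hsv[int(ce[i][1]),int(ce[i][0])])
E
```

```text
17.0
[ 484.87809645 -205.37907139  348.06595302] [-9.02579636e-05  9.78778785e-01  2.04919646e-01 -1.44308248e-04] [[-4.88103973e-06 -9.61237319e-01 -2.75722355e-01  7.17036443e+01]
 [ 9.99999933e-01  9.59077482e-05 -3.52061211e-04  1.80427798e-01]
 [ 3.64858285e-04 -2.75722338e-01  9.61237254e-01 -1.25503996e+02]
 [ 0.00000000e+00  0.00000000e+00  0.00000000e+00  1.00000000e+00]] 67.91480031705919
brass_bush [374. 123.] 0.77 [ 599. -306.]
bearing [252. 184.] 0.56 [ 449. -184.]
gear [197.  39.] 0.95 [599. -44.]
gear [218. 111.] 0.95 [ 527. -100.]
gear [266.  12.] 0.7 [ 663. -114.]
gear [252. 182.] 0.62 [ 453. -182.]
hex_nut [281.  98.] 0.69 [ 577. -173.]
hex_nut [373. 124.] 0.39 [ 598. -305.]
steel_bush [318. 214.] 0.91 [ 447. -292.]
rusty_gear [155. 153.] 0.92 [437. -40.]
top [177.9 184.5] 973 [606.  228.5] [110 196 133]
top [222.2 185.6] 1025 [602.3 128.7] [  1 223 169]
top [175.6 228.7] 982 [506.1 232.2] [ 62 185 113]
top [220.4 229.8] 1087 [502.4 132.4] [ 23 255 213]
top [  9.4 251.8] 1098 [459.6 597.7] [ 20 179 100]
scene [192.7  26.7] 1834 [ -153.5 -1354.2] [  2 197  92]
scene [537.6  80.2] 662 [-737.4  123.6] [ 20 155 188]
scene [350.8 244.7] 846 [506.3 134.2] [ 23 186 229]
scene [320.6 268.7] 992 [605.5 130.5] [  2 205 182]
scene [199.9 284.2] 616 [804.7 -14.6] [  2 200 173]
scene [358.8 298. ] 1106 [609.5 230.3] [110 173 143]
```

View pics/w0.png

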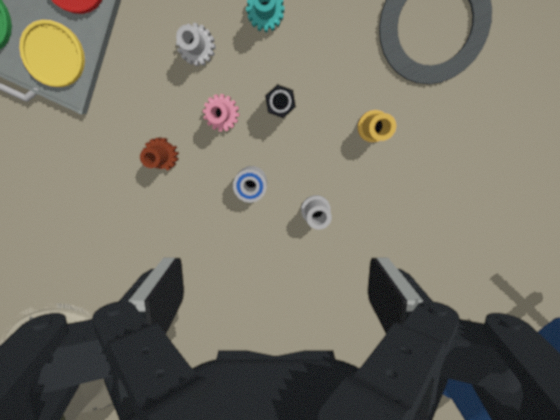

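The wrist view shows brass bush hole (381,126), nut top (282,100), bearing ring (250,185), new gear hub (189,38), steel bush (318,213) and rusty gear (155,155).

```bash
python3 - <<'E'
from h import *
d=np.load("w0.npz",allow_pickle=True);s=d["s"].item();p=d["p"].item()
for n,uv,z in [("brass",(381,126),44),("nut",(282,100),44),("bearing",(250,185),36),("gear",(189,38),50),("steel",(318,213),44),("rusty",(151,157),50),("pink",(216,112),50)]: print(n,at(p,uv,z,s).round(1)[:2])
c=p["pixels"][75:130,250:315];cv2.imwrite("pics/nut.png",cv2.convertScaleAbs(cv2.resize(c,None,fx=8,fy=8,interpolation=cv2.INTER_CUBIC),alpha=2.2))
E
```

```text
brass [ 596.8 -310.1]
nut [ 573.9 -175.8]
bearing [ 450.7 -180.7]
gear [593.6 -42.4]
steel [ 453.8 -286.1]
rusty [435.9 -43.3]
pink [ 525.7 -103.3]
```

View pics/nut.png

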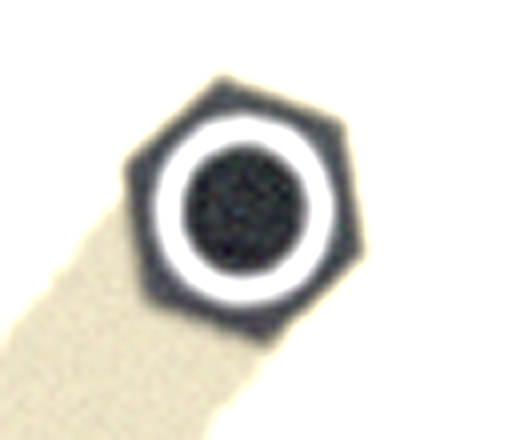

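>>> {"method": "drive_tool", "body": {"commands": "-0.17 0.12 -0.3 0 0 0 90;-0.17 0.13 -0.3 0 0 0 90;0 0 -0.35 0 0 0 90;0 0 -0.35 0 0 0 90;0 0 -0.35 0 0 0 90;0 0 -0.35 0 0 0 90;0 0 -0.35 0 0 0 90;0 0 -0.3 0 0 0 90;0 0 -0.3 0 0 0 90;0 0 -0.2 0 0 0 90;0 0 -0.11 0 0 0 90;0 0 0 0 0 0 90;0 0 0 0 0 0 0;0 0 0 0 0 0 0;0 0 0 0 0 0 0;0 0 0 0 0 0 0;0 0 0 0 0 0 0;0 0 0 0 0 0 0;0 0 0 0 0 0 0;0 0 0 0 0 0 0", "force": 50}}

```text
time_s: 4.3
eef_pos: [450.6, -181.9, 23.7]
ee_rot: [0.001, 0.979, 0.203, 0.001]
force: [-0.9, 0.4, 6.7]
grip_width: 0.55
grip_force: 51.5
```

>>> {"method": "drive_tool", "body": {"commands": "0 0 0.15 0 0 0 0;0 0 0.3 0 0 0 0;0 0 0.35 0 0 0 0;0 0 0.3 0 0 0 0;0.12 0.32 0 0 0 0 0;0.12 0.32 0 0 0 0 0;0.12 0.32 0 0 0 0 0;0.12 0.32 0 0 0 0 0;0.12 0.32 0 0 0 0 0;0.12 0.32 0 0 0 0 0;0.12 0.32 0 0 0 0 0;0.12 0.32 0 0 0 0 0;0.12 0.32 0 0 0 0 0;0.12 0.32 0 0 0 0 0;0.12 0.32 0 0 0 0 0;0.12 0.32 0 0 0 0 0;0.12 0.27 0 0 0 0 0;0 0 0 0 0 0 0;0 0 0 0 0 0 0"}}

```text
time_s: 5.88
eef_pos: [606.0, 230.7, 132.3]
ee_rot: [0.0, 0.979, 0.205, 0.0]
force: [0.7, -0.5, -1.7]
grip_width: 0.552
grip_force: 52.1
```

```bash
python3 - <<'E'
from h import *
s=sense();p=capture("wrist");cv2.imwrite("pics/w1.png",p["pixels"]);print(s["eef_pos"],s["grip_width"])
hsv=cv2.cvtColor(p["pixels"],cv2.COLOR_BGR2HSV)
for n in ("blue_pocket","red_pocket","green_pocket","yellow_pocket"):
    for b in boxes_of(p,n)[:2]: print(n,np.round(b["position"]),round(b["confidence"],2),at(p,b["position"],13,s).round(0)[:2])
E
```

```text
[605.99190995 230.66520246 132.33659407] 0.552339610540652
blue_pocket [275. 196.] 0.96 [615. 235.]
red_pocket [387. 248.] 0.58 [612. 130.]
green_pocket [225. 332.] 0.71 [479. 226.]
green_pocket [274. 283.] 0.25 [544. 204.]
yellow_pocket [319. 342.] 0.8 [504. 141.]
```

View pics/w1.png

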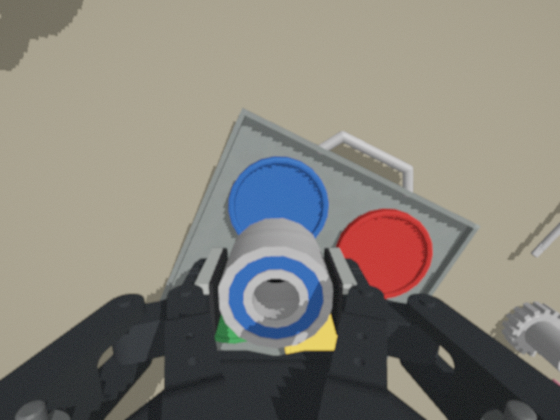

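The wrist view shows the bearing held level, with the blue pocket's ellipse centred near (279,203) and red's near (385,252).

```bash
python3 - <<'E'
from h import *
s=sense();p=capture("wrist")
for uv in [(279,203),(385,252)]: print(at(p,uv,15,s).round(1))
E
```

```text
[612.1 227.7  15. ]
[608.3 128.2  15. ]
```

>>> {"method": "drive_tool", "body": {"commands": "0.03 -0.02 -0.3 0 0 0 0;0 0 -0.3 0 0 0 0;0 0 -0.2 0 0 0 0;0 0 -0.1 0 0 0 0;0 0 -0.05 0 0 0 0;0 0 0 0 0 0 0;0 0 0 0 0 0 0"}}

```text
time_s: 6.77
eef_pos: [609.9, 227.5, 38.7]
ee_rot: [0.0, 0.979, 0.203, 0.001]
force: [0.2, -0.3, -1.7]
grip_width: 0.547
grip_force: 52.4
```

>>> {"method": "drive_tool", "body": {"commands": "0 0 -0.025 0 0 0 0;0 0 0 0 0 0 0;0 0 0 0 0 0 0;0 0 0 0 0 0 85;0 0 0 0 0 0 85;0 0 0 0 0 0 85;0 0 0 0 0 0 85;0 0 0.1 0 0 0 85;0 0 0.3 0 0 0 85;0 0 0.35 0 0 0 85;0 0 0.35 0 0 0 85;-0.02 -0.3 0 0 0 0 85;-0.02 -0.35 0 0 0 0 85;-0.02 -0.35 0 0 0 0 85;-0.02 -0.35 0 0 0 0 85;-0.02 -0.35 0 0 0 0 85;-0.02 -0.35 0 0 0 0 85;0 0 0 0 0 0 85;0 0 0 0 0 0 85"}}

```text
time_s: 8.35
eef_pos: [597.3, 20.9, 145.7]
ee_rot: [0.0, 0.979, 0.202, 0.0]
force: [0.3, 0.7, -0.1]
grip_width: 0.851
grip_force: 0.0
```

```bash
python3 - <<'E'
from h import *
s=sense();p=capture("wrist");cv2.imwrite("pics/w2.png",p["pixels"]);print(s["eef_pos"],s["grip_width"])
for n,z in (("bearing",18),("gear",25)):
    for b in boxes_of(p,n)[:3]: print(n,np.round(b["position"]),round(b["confidence"],2),at(p,b["position"],z,s).round(0)[:2])
E
```

```text
[597.27380413  20.90749566 145.68637566] 0.851055080950242
bearing [30. 89.] 0.69 [609. 229.]
bearing [553. 328.] 0.45 [ 591. -269.]
gear [346. 322.] 0.61 [524. -82.]
gear [337. 231.] 0.59 [600. -35.]
gear [456. 187.] 0.57 [ 671. -106.]
```

View pics/w2.png

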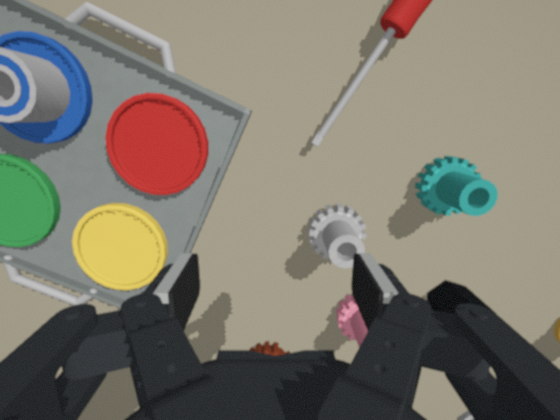

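The bearing stands in the blue pocket. The new gear's hub top is at (344,249), red pocket's centre at (157,145) and yellow's at (120,247).

```bash
python3 - <<'E'
from h import *
s=sense();p=capture("wrist")
for uv,z in [((344,249),50),((157,144),15),((120,247),15)]: print(at(p,uv,z,s).round(1))
E
```

```text
[595.2 -34.9  50. ]
[606.  131.3  15. ]
[506.9 134.1  15. ]
```

>>> {"method": "drive_tool", "body": {"commands": "-0.01 -0.29 0 0 0 0 85;-0.01 -0.29 0 0 0 0 85;0 0 -0.2 0 0 0 85;0 0 -0.3 0 0 0 85;0 0 -0.3 0 0 0 85;0 0 -0.2 0 0 0 85;0 0 -0.1 0 0 0 85;0 0 0 0 0 0 85;0 0 0 0 0 0 0;0 0 0 0 0 0 0;0 0 0 0 0 0 0;0 0 0 0 0 0 0;0 0 0 0 0 0 0;0 0 0 0 0 0 0;0 0 0 0 0 0 0;0 0 0 0 0 0 0;0 0 0 0 0 0 0;0 0 0 0 0 0 0"}}

```text
time_s: 10.05
eef_pos: [596.1, -35.8, 36.5]
ee_rot: [0.001, 0.979, 0.203, 0.001]
force: [-0.3, -1.0, 6.2]
grip_width: 0.313
grip_force: 49.0
```

>>> {"method": "drive_tool", "body": {"commands": "0 0 0.1 0 0 0 0;0 0 0.3 0 0 0 0;0 0 0.3 0 0 0 0;0 0 0.3 0 0 0 0;0.02 0.33 0 0 0 0 0;0.02 0.33 0 0 0 0 0;0.02 0.33 0 0 0 0 0;0.02 0.33 0 0 0 0 0;0.01 0.33 0 0 0 0 0;0 0 -0.2 0 0 0 0;0 0 -0.3 0 0 0 0;0 0 -0.2 0 0 0 0;0 0 -0.1 0 0 0 0;0 0 -0.04 0 0 0 0;0 0 0 0 0 0 0;0 0 0 0 0 0 0"}}

```text
time_s: 11.38
eef_pos: [604.9, 129.4, 52.2]
ee_rot: [0.0, 0.979, 0.203, 0.001]
force: [0.4, 0.4, -0.7]
grip_width: 0.314
grip_force: 49.7
```

>>> {"method": "drive_tool", "body": {"commands": "0 0 -0.03 0 0 0 0;0 0 0 0 0 0 0;0 0 0 0 0 0 0;0 0 0 0 0 0 75;0 0 0 0 0 0 75;0 0 0 0 0 0 75;0 0 0 0 0 0 75;0 0 0 0 0 0 75;0 0 0.1 0 0 0 75;0 0 0.3 0 0 0 75;0 0 0.35 0 0 0 75;0 0 0.35 0 0 0 75"}}

```text
time_s: 12.38
eef_pos: [603.8, 129.4, 159.7]
ee_rot: [-0.0, 0.979, 0.203, -0.0]
force: [0.7, 1.0, 0.1]
grip_width: 0.747
grip_force: 0.0
```

>>> {"method": "drive_tool", "body": {"commands": "0 -0.35 0 0 0 0 75;0 -0.35 0 0 0 0 75;0 -0.35 0 0 0 0 75;0 -0.35 0 0 0 0 75;0 -0.35 0 0 0 0 75;0 -0.35 0 0 0 0 75;0 -0.35 0 0 0 0 75;-0.02 -0.35 0 0 0 0 75;-0.02 -0.35 0 0 0 0 75;0 -0.35 0 0 0 0 75;0 0 0 0 0 0 75;0 0 0 0 0 0 75"}}

```text
time_s: 13.38
eef_pos: [599.9, -222.1, 158.3]
ee_rot: [0.0, 0.979, 0.202, 0.0]
force: [-0.6, 0.1, 0.0]
grip_width: 0.747
grip_force: 0.0
```

```bash
python3 - <<'E'
from h import *
s=sense();p=capture("wrist");cv2.imwrite("pics/w3.png",p["pixels"]);print(s["eef_pos"],s["grip_width"])
np.savez("w3.npz",s=s,p=p)
t=capture("top");a=t["pixels"][140:300,130:330];b=t["pixels"][140:300,330:450]
cv2.imwrite("pics/t3.png",cv2.resize(a,None,fx=3,fy=3))
for n,z in (("brass_bush",22),("hex_nut",22)):
    for b in boxes_of(p,n)[:3]: print(n,np.round(b["position"]),round(b["confidence"],2),at(p,b["position"],z,s).round(0)[:2])
E
```

```text
[ 599.85881184 -222.11461067  158.26702423] 0.7472193899106816
brass_bush [362. 237.] 0.59 [ 602. -306.]
hex_nut [210. 208.] 0.59 [ 573. -172.]
```

View pics/w3.png

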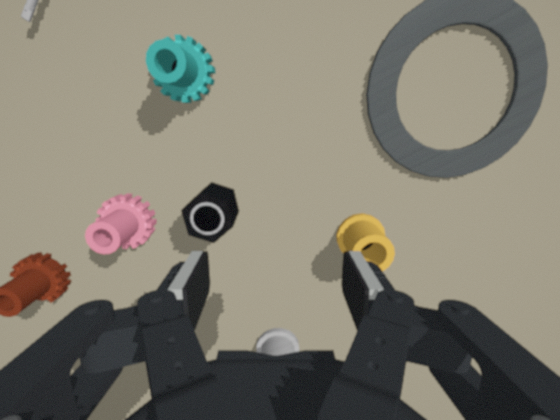

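View pics/t3.png

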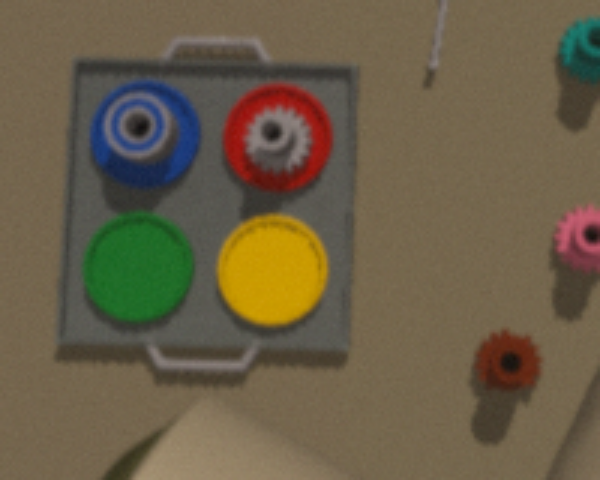

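Both parts stand in their pockets. In the wrist view the brass bush's hole is at (375,249) and the nut's at (207,217).

```bash
python3 - <<'E'
from h import *
d=np.load("w3.npz",allow_pickle=True);s=d["s"].item();p=d["p"].item()
for uv,z in [((375,249),44),((207,217),44),((180,206),44),((238,210),44)]: print(at(p,uv,z,s).round(1))
E
```

```text
[ 601.9 -311.7   44. ]
[ 572.9 -173.8   44. ]
[ 573.1 -150.8   44. ]
[ 588.3 -194.6   44. ]
```

>>> {"method": "drive_tool", "body": {"commands": "0 -0.3 0 0 0 0 85;0 -0.3 0 0 0 0 85;0 -0.29 0 0 0 0 85;0 0 -0.3 0 0 0 85;0 0 -0.3 0 0 0 85;0 0 -0.3 0 0 0 85;0 0 -0.2 0 0 0 85;0 0 -0.15 0 0 0 85;0 0 -0.06 0 0 0 85;0 0 0 0 0 0 85;0 0 0 0 0 0 0;0 0 0 0 0 0 0;0 0 0 0 0 0 0;0 0 0 0 0 0 0;0 0 0 0 0 0 0;0 0 0 0 0 0 0;0 0 0 0 0 0 0;0 0 0 0 0 0 0;0 0 0 0 0 0 0"}}

```text
time_s: 15.17
eef_pos: [600.9, -309.9, 28.5]
ee_rot: [0.001, 0.979, 0.203, 0.001]
force: [0.0, 0.8, 6.9]
grip_width: 0.403
grip_force: 50.1
```

>>> {"method": "drive_tool", "body": {"commands": "0 0 0.1 0 0 0 0;0 0 0.3 0 0 0 0;0 0 0.35 0 0 0 0;0 0 0.35 0 0 0 0;-0.07 0.34 0 0 0 0 0;-0.07 0.34 0 0 0 0 0;-0.07 0.34 0 0 0 0 0;-0.07 0.34 0 0 0 0 0;-0.07 0.34 0 0 0 0 0;-0.07 0.34 0 0 0 0 0;-0.07 0.34 0 0 0 0 0;-0.07 0.34 0 0 0 0 0;-0.07 0.34 0 0 0 0 0;-0.07 0.34 0 0 0 0 0;-0.08 0.34 0 0 0 0 0;-0.08 0.34 0 0 0 0 0;-0.08 0.34 0 0 0 0 0;0 0 0 0 0 0 0;0 0 0 0 0 0 0"}}

```text
time_s: 16.75
eef_pos: [505.6, 133.8, 137.3]
ee_rot: [0.0, 0.979, 0.205, 0.0]
force: [0.5, -0.4, -1.5]
grip_width: 0.406
grip_force: 50.6
```

>>> {"method": "drive_tool", "body": {"commands": "0 0 -0.3 0 0 0 0;0 0 -0.3 0 0 0 0;0 0 -0.2 0 0 0 0;0 0 -0.1 0 0 0 0;0 0 -0.04 0 0 0 0;0 0 0 0 0 0 0;0 0 0 0 0 0 0"}}

```text
time_s: 17.33
eef_pos: [507.0, 132.1, 43.9]
ee_rot: [0.0, 0.979, 0.203, 0.001]
force: [1.0, -0.5, -1.4]
grip_width: 0.407
grip_force: 50.6
```

>>> {"method": "drive_tool", "body": {"commands": "0 0 -0.027 0 0 0 0;0 0 0 0 0 0 0;0 0 0 0 0 0 0;0 0 0 0 0 0 75;0 0 0 0 0 0 75;0 0 0 0 0 0 75;0 0 0 0 0 0 75;0 0 0 0 0 0 75;0 0 0.1 0 0 0 75;0 0 0.3 0 0 0 75;0 0 0.35 0 0 0 75;0 0 0.35 0 0 0 75"}}

```text
time_s: 18.33
eef_pos: [505.7, 132.4, 152.0]
ee_rot: [-0.0, 0.979, 0.204, -0.0]
force: [-0.9, 0.8, -0.0]
grip_width: 0.748
grip_force: 0.0
```

>>> {"method": "drive_tool", "body": {"commands": "0.05 -0.34 0 0 0 0.1 75;0.05 -0.34 0 0 0 0.1 75;0.05 -0.34 0 0 0 0 75;0.05 -0.34 0 0 0 0 75;0.05 -0.34 0 0 0 0 75;0.05 -0.34 0 0 0 0 75;0.05 -0.34 0 0 0 0 75;0 -0.34 0 0 0 0 75;0 0 0 0 0 0 75;0 0 0 0 0 0 75"}}

```text
time_s: 19.17
eef_pos: [541.0, -140.9, 150.6]
ee_rot: [0.0, 0.96, 0.278, 0.0]
force: [-0.4, 0.4, -0.5]
grip_width: 0.749
grip_force: 0.0
```

```bash
python3 - <<'E'
from h import *
s=sense();p=capture("wrist");cv2.imwrite("pics/w4.png",p["pixels"]);print(s["eef_pos"],s["ee_rot"])
np.savez("w4.npz",s=s,p=p)
E
```

```text
[ 540.9857492  -140.92953586  150.58275513] [6.74606526e-05 9.60466792e-01 2.78394546e-01 1.19189969e-04]
```

View pics/w4.png

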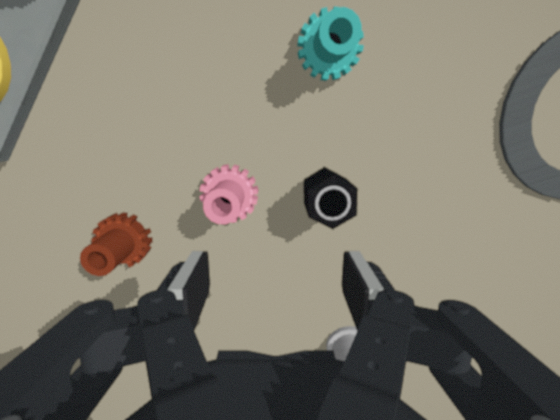

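The nut's flats now stand vertical in the image, aligned with the fingers, with its hole at (333,203).

>>> {"method": "drive_tool", "body": {"commands": "0.16 -0.17 0 0 0 0 75;0.17 -0.17 0 0 0 0 75;0 0 -0.3 0 0 0 75;0 0 -0.3 0 0 0 75;0 0 -0.3 0 0 0 75;0 0 -0.2 0 0 0 75;0 0 -0.1 0 0 0 75;0 0 -0.04 0 0 0 75;0 0 0 0 0 0 75;0 0 0 0 0 0 0;0 0 0 0 0 0 0;0 0 0 0 0 0 0;0 0 0 0 0 0 0;0 0 0 0 0 0 0;0 0 0 0 0 0 0;0 0 0 0 0 0 0;0 0 0 0 0 0 0"}}

```text
time_s: 20.63
eef_pos: [575.0, -173.7, 27.8]
ee_rot: [0.001, 0.96, 0.28, 0.001]
force: [-0.6, 2.0, 5.8]
grip_width: 0.435
grip_force: 51.2
```

>>> {"method": "drive_tool", "body": {"commands": "0 0 0.1 0 0 0 0;0 0 0.3 0 0 0 0;0 0 0.35 0 0 0 0;0 0 0.35 0 0 0 0;-0.055 0.34 0 0 0 0 0;-0.055 0.34 0 0 0 0 0;-0.055 0.34 0 0 0 0 0;-0.055 0.34 0 0 0 0 0;-0.055 0.34 0 0 0 0 0;-0.055 0.34 0 0 0 0 0;-0.055 0.34 0 0 0 0 0;-0.055 0.34 0 0 0 0 0;-0.055 0.34 0 0 0 0 0;-0.055 0.34 0 0 0 0 0;-0.055 0.34 0 0 0 0 0;-0.055 0.34 0 0 0 0 0;0 0 0 0 0 0 0;0 0 0 0 0 0 0"}}

```text
time_s: 22.13
eef_pos: [507.7, 235.8, 136.8]
ee_rot: [0.0, 0.96, 0.281, 0.0]
force: [0.4, -0.2, -2.4]
grip_width: 0.438
grip_force: 50.8
```

>>> {"method": "drive_tool", "body": {"commands": "0.01 -0.02 -0.3 0 0 0 0;0 0 -0.3 0 0 0 0;0 0 -0.2 0 0 0 0;0 0 -0.1 0 0 0 0;0 0 -0.04 0 0 0 0;0 0 0 0 0 0 0;0 0 0 0 0 0 0"}}

```text
time_s: 22.72
eef_pos: [510.0, 232.3, 43.4]
ee_rot: [0.0, 0.96, 0.279, 0.001]
force: [-0.8, 1.1, -0.9]
grip_width: 0.436
grip_force: 50.9
```

>>> {"method": "drive_tool", "body": {"commands": "0 0 -0.027 0 0 0 0;0 0 0 0 0 0 0;0 0 0 0 0 0 0;0 0 0 0 0 0 75;0 0 0 0 0 0 75;0 0 0 0 0 0 75;0 0 0 0 0 0 75;0 0 0 0 0 0 75;0 0 0.1 0 0 0 75;0 0 0.3 0 0 0 75;0 0 0.35 0 0 0 75;0 0 0.35 0 0 0 75;-0.1 0 0.35 0 0 0 75;-0.2 0 0.3 0 0 0 75;-0.2 0 0.3 0 0 0 75;-0.2 0 0.3 0 0 0 75;-0.2 0 0.3 0 0 0 75;0 0 0 0 0 0 75;0 0 0 0 0 0 75"}}

```text
time_s: 24.3
eef_pos: [418.9, 232.7, 306.6]
ee_rot: [0.0, 0.96, 0.28, 0.002]
force: [0.3, 0.4, -0.0]
grip_width: 0.75
grip_force: 0.0
```

```bash
python3 - <<'E'
from h import *
s=sense();p=capture("wrist");print(s["eef_pos"]);t=capture("top")
np.savez("w5.npz",s=s,p=p)
cv2.imwrite("pics/t5.png",np.hstack([p["pixels"][:,:440],cv2.resize(t["pixels"][140:280,130:250],(360,420))]))
E
```

```text
[418.88280956 232.67070341 306.5610665 ]
```

View pics/t5.png

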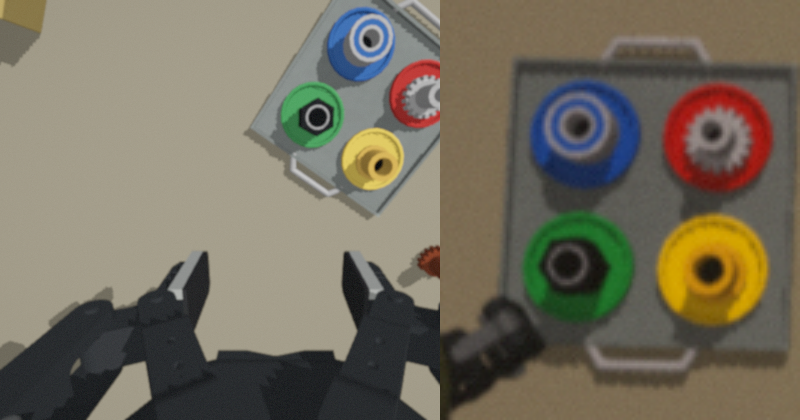

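All four parts stand upright and well centred in their pockets, and the gripper is clear of the tray.

```bash
python3 -c "
from rig import *
print(finish_job())"
```

```text
the job is handed in; nothing more can be done
None
```

The kit is made up and handed in: the last pictures show all four parts upright and well centred in their pockets. The steel bush and rusty gear were never touched, and the arm's clock read about 24 s of the 96 s allowed; no verdict came back.

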